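# Pack the dried finds: scoop them into the bail-arm tote and stack the brush caddy on it

## Robot

A 6-joint arm with a two-finger parallel gripper is mounted at the origin on the work surface. World frame = base frame: x ahead of the robot, y to its left, z up, the work surface at z = 0. Lengths are in m, angles in degrees, forces in N, time in s.
With the tool pointing down it reaches from about 0.4 to 0.825 m from the base axis. Payload 7 kg.
Tool frame: the origin (TCP) lies between the finger pads; the fingertips stand 19 mm ahead of it and the grasp point (between the pads) is the TCP; z points along the fingers, y is the line along which they close (so a half turn about z gives the same grasp; the last joint's range is limited). The gripper opens to 88 mm and grips with 3 to 60 N. Pads are 19 mm wide; open, the fingers measure 130 mm over their backs; the gripper's body (78 mm by 193 mm) begins 47 mm behind the grasp point.
Start: joints at [-51.847, 20.546, 0.682, 0, -70.136, -16.507], TCP at [0.249, -0.627, 0.246] pointing down, gripper open.
Joint ranges: [-176.03, 176.03], [-82.01, 121.73], [-58.28, 71.71], [-173.87, 95.51], [-174.79, -0.11], [-173.66, 173.66]. Speed limits (degrees/s): [136.94, 136.94, 172.46, 180, 180, 180].

## Interface

Orientations are given as [roll, pitch, yaw] about the fixed x, y, z axes, in that order (R = Rz(yaw) Ry(pitch) Rx(roll)).
In Python, from plant import get_obs, snapshot, close_job, spot_in, spot_point gives the robot as it stands.
- The arm moves only by the tool play_rows, never from a script. Its argument "plan" is a list of rows, each a list of 6 numbers: the shift along the tool's x, y, z in cm, then the turn, a rotation vector about the tool's x, y, z in degrees. A call has 1 to 20 rows; each row shifts and turns the commanded pose from where the row before left it, along the tool's axes as they then stand; what a row does not reach is not made up. A row lasts 1/12 s, in which the tool goes at most 41.7 mm and 7.16 degrees, less where a joint would pass 70% of its speed; a pose out of reach is approached as far as the arm can. A call is refused whole if a number of a shift passes 4.17 or a number of a turn 7.16, either way. A call with a gripper value outside its range is refused whole. "grip" is the finger opening in cm, from 0 to 8.76, set as the call begins (left out, the last holds). The fingers move at their own pace and stop on an object; the grip force is fixed at half the most. Time passes only in rows, so rows that do not move let the fingers close. It gives the time, the measured TCP pose, the force, the opening and the grip force at its end, in the units of the state.
- get_obs(): the state, without advancing time (a new reading comes with each control period).
- snapshot(name): name is "scene" or "top"; returns a dict with "frame" (480x640x3 uint8, red, green, blue), "fx", "fy", "cx", "cy" (pixels), "k1" (the pictures are not rectified: a ray, as slopes to the right and down, at radius r is drawn at 1 + k1 r^2 times it, then the intrinsics apply), "position" and "attitude" of the camera in the world. Camera axes: x right, y down, z forward; pixel columns grow to the right and rows downward; lengths in m; the calibration is good to about 2 mm. A picture is of the moment at which its call begins. There is no depth.
- close_job(): hands the job in; it is judged then, once.
Trained networks look in the newest picture that a camera, given by its name, has taken for a name from the list of things; names that differ only in an ending like _2 or _b are one class to them, and where a whole thing is asked for, a point or a joint stands for the part that bears it (a point fixed in the world has none). Each returns a list of dicts, best first, with "score" (0 to 1); they miss things now and then, are a little off and sometimes report something else, mostly with a low value. They report only what shows in the picture. A call takes as long as a camera call. They do not tell look-alikes from the thing itself.
- spot_in(camera, thing): "position" ([x, y, z] in m, in world coordinates, good to about 4 mm: the middle of the surface that is visible of it).
- spot_point(camera, thing): "position" ([x, y, z] in m, in world coordinates, good to about 4 mm: a listed point, or the origin of a listed thing).
The state is a dict: "clock": time; "joint_pos": joint angles; "qvel": joint speeds; "tau": joint torques, N m; "tool_pos": TCP position; "orientation": TCP orientation; "force": force on the tool from outside, world axes, zero at the start; "moment": the same for the moment, N m; "opening": finger opening in m; "gripper_force": force on a finger pad.
Only numpy, scipy, OpenCV 4.12 (cv2) and the standard library are available. Lean on these libraries where they do the work, as an engineer would, in place of code of your own. Each camera call takes 0.05 s, during which the arm holds its last target. There are 200 camera calls.

## Task

Swing both wire bail arms of the turquoise tote fully outwards, then use the scoop to move every find from the black drying tray into the tote without ever touching a find with the gripper's fingers, and lay the scoop back down flat in the empty tray. Then swing both bail arms fully in over the tote's mouth and stand the red brush caddy upright on them, centred on the tote with its long side along the tote's long side. Do not disturb the other things on the bench.

Things in the scene. Friction and masses are not known exactly. Their poses are not given: they have to be found in the camera images.
- finds_tray: Black drying tray fixed to the bench. Origin: bench level under its floor's centre; x long axis (within 0.15 rad of world x). Floor inside 240 (x) by 160 mm (y), 4 mm above the bench; walls 4 mm thick, 65 mm high (the +x one 45), upright, but the -x end wall (nearest the robot) leans outwards 35 deg from its foot at x = -120 mm. Finds start in the -x half, the scoop in the +x half.
- scoop: Loose scoop, 0.15 kg. Origin: centre of the pan's underside. Flat aluminium pan 95 mm (x) by 110 mm (y), floor 2 mm; lip of its open mouth at x = -47.5, side walls 34 mm high behind x = -35, rear wall x = 46. Upright orange grip 30 (x) by 18 mm (y), x = 25 to 55, up to z = 130. Starts flat in the tray, mouth towards finds and robot.
- scoop_grip (a point): Point to grip the scoop: middle of the orange grip, at (40, 0, 105) mm in the scoop's frame; fingers close along the scoop's y on the 18 mm thickness; axes as the scoop's.
- tote: Turquoise open-topped bail-arm tote fixed to the bench, outside 170 mm (x) by 240 mm (y, the long side) by 100 mm high, walls and floor 4 mm. Origin: bench level under its centre; yaw within 0.15 rad of the world's. A 4 mm radius steel wire bail is hinged near each end of its long side.
- bail_left (a joint): Angle of the bail arm at the tote's +y end: 0 = fully in, lying level over the mouth; 1.57 = upright; 3.1 = fully out (its stop), level outside the tote's end. It starts in. It turns freely and falls to whichever side of upright it is on.
- bail_right (a joint): The same for the bail at the tote's -y end: 0 = fully in, 3.1 = fully out. It may start in, out, or in between.
- bail_left_hinge (a point): Hinge of the left bail at mid width: (0, 112, 106) mm in the tote's frame; its axis runs along the tote's x. The crossbar (156 mm long along the tote's x, 8 mm thick) is 50 mm from it: towards the tote's middle when in, above at 1.57, away from the tote when out.
- bail_right_hinge (a point): Hinge axis of the right bail at mid width: (0, -112, 106) mm in the tote's frame; otherwise as the left.
- bail_left_bar (a point): Middle of the left bail's crossbar.
- bail_right_bar (a point): Middle of the right bail's crossbar.
- caddy: Loose red open caddy with brushes in it, 0.35 kg, 120 mm (x) by 180 mm (y, long side), walls 50 mm high, with a 14 mm thick centre board along y whose middle 70 mm rises to 128 mm as a grip. Origin: centre of its underside. Standing on the bails that are swung in, its underside is 110 mm above the bench.
- caddy_grip (a point): Point to grip the caddy: on the centre board, 105 mm above its underside; fingers close along the caddy's x on the 14 mm thickness.
- find1: Find: a rounded fired-clay lump, 30 mm across, 22 mm high, 18 g, washed smooth (friction about 0.3). Origin: centre of its flat foot. It may be absent (three to six of the six are present).
- find2: Find: a rounded fired-clay lump, 30 mm across, 22 mm high, 18 g, washed smooth (friction about 0.3). Origin: centre of its flat foot. It may be absent (three to six of the six are present).
- find3: Find: a rounded fired-clay lump, 30 mm across, 22 mm high, 18 g, washed smooth (friction about 0.3). Origin: centre of its flat foot. It may be absent (three to six of the six are present).
- find4: Find: a rounded fired-clay lump, 30 mm across, 22 mm high, 18 g, washed smooth (friction about 0.3). Origin: centre of its flat foot. It may be absent (three to six of the six are present).
- find5: Find: a rounded fired-clay lump, 30 mm across, 22 mm high, 18 g, washed smooth (friction about 0.3). Origin: centre of its flat foot. It may be absent (three to six of the six are present).
- find6: Find: a rounded fired-clay lump, 30 mm across, 22 mm high, 18 g, washed smooth (friction about 0.3). Origin: centre of its flat foot. It may be absent (three to six of the six are present).
- water_bottle: Bystander: clear water bottle, 64 mm across, 190 mm tall. Leave alone.
- tag_jar: Bystander: jar, 70 mm across, 85 mm tall. Leave alone.
- nail_brush: Bystander: brush, 150 mm long. Leave alone.
- sample_box: Bystander: cardboard box 100 by 75 by 50 mm. Leave alone.
- rinse_mug: Bystander: blue mug, 80 mm across, 90 mm tall. Leave alone.
Not all that is in view belongs to the job. Several things have the shape of the caddy; the one meant has the colours described above.

How it is judged:
By the outcome, as a careful person would: the job done as asked, in the order asked, and still so for the second after the job is handed in, with the robot touching nothing.
Of find1, find2, find3, find4, find5, find6 only 3 to 6 are there at a start; the rules pass over those that are not, and their reading is None.
At some moment in a run one of caddy, scoop may be knocked a few centimetres aside while the robot is not near it.
It also fails if it takes over 210 s, if anything falls off the work surface, if the arm or the gripper's body presses on something with over 40 N, if the wrist force passes 120 N, or if a joint passes its speed limit or range.

## Working session

There is one attempt and no reset: what is moved stays moved. The work goes in short steps, Python scripts to look and compute and a tool call to move; the robot and the scene stay as the last step left them, time stands still between calls to the robot, and variables do not carry over. Pictures are saved under pics/ and viewed, at most 14 in all, crops included, and the job is handed in when it is done.

Besides the shell and the picture viewer there is one more tool, called as a command line: name --pt "numbers of a row" for each row, then --argument value for the rest. play_rows: Moves the arm, as the interface text tells. Its arguments: {"type":"object","properties":{"plan":{"type":"array","items":{"type":"array","items":{"type":"number"}}},"grip":{"type":"number"}},"required":["plan"]}

```bash
ls; mkdir -p pics
cat > h.py <<'E'
from plant import *
import numpy as np, cv2
from scipy.spatial.transform import Rotation as R
def save(cam,fn):
    s=snapshot(cam); cv2.imwrite('pics/'+fn,s['frame'][:,:,::-1]); return s
E
python3 - <<'E'
from h import *
for c in ('scene','top'):
    s=save(c,c+'0.png'); print(c,{k:s[k] for k in s if k!='frame'})
    for t in ['finds_tray','scoop','scoop_grip','tote','bail_left_bar','bail_right_bar','bail_left_hinge','bail_right_hinge','caddy','caddy_grip','find1','water_bottle','tag_jar','nail_brush','sample_box','rinse_mug']:
        print(t,[(np.round(d['position'],3).tolist(),round(d['score'],2)) for d in spot_point(c,t)[:7]])
o=get_obs(); print(o)
E
```

```text
pics
scene {'fx': 560.12913995153, 'fy': 560.12913995153, 'cx': 322.1427477609014, 'cy': 235.14535511181867, 'k1': -0.04005933761265773, 'position': array([1.44401917, 0.64252912, 0.83996935]), 'attitude': array([-122.62840047,   -0.79054082,  130.06158847])}
finds_tray [([0.562, -0.118, 0.0], 0.75), ([0.575, 0.096, 0.107], 0.75)]
scoop [([0.623, -0.121, 0.007], 0.78)]
scoop_grip [([0.66, -0.115, 0.11], 0.89)]
tote [([0.575, 0.206, -0.001], 0.56)]
bail_left_bar [([0.564, 0.272, 0.105], 0.86)]
bail_right_bar [([0.659, -0.116, 0.109], 0.42), ([0.574, 0.209, -0.002], 0.36)]
bail_left_hinge [([0.567, 0.322, 0.106], 0.6)]
bail_right_hinge [([0.578, 0.098, 0.108], 0.92), ([0.56, -0.119, -0.0], 0.43)]
caddy [([0.504, -0.392, -0.001], 0.65), ([0.392, -0.631, -0.002], 0.65)]
caddy_grip [([0.396, -0.622, 0.106], 0.65), ([0.498, -0.39, 0.106], 0.56)]
find1 [([0.473, -0.116, 0.007], 0.64), ([0.53, -0.122, 0.007], 0.6), ([0.474, -0.072, 0.008], 0.36)]
water_bottle [([0.799, 0.016, 0.002], 0.82)]
tag_jar [([0.371, 0.032, 0.002], 0.78)]
nail_brush [([0.797, -0.137, -0.001], 0.64), ([0.372, 0.033, -
[... 1593 characters left out ...]
-0.193, -0.001], 0.91)]
{'clock': 1.7, 'joint_pos': array([-5.18460850e+01,  2.05463082e+01,  6.82580761e-01, -1.13369634e-03,
       -7.01357221e+01, -1.65072545e+01]), 'qvel': array([-0.00585924, -0.07829202,  0.02990169,  0.12729892,  0.00711596,
       -0.11510174]), 'tau': array([ 1.16522042e-03, -5.82380569e+01,  2.93290544e+01,  7.00256199e+00,
        1.22865778e-02, -8.23459658e-06]), 'tool_pos': array([ 0.24898233, -0.62738196,  0.24556299]), 'orientation': array([-1.79999775e+02,  1.17869515e-03, -1.58353725e+02]), 'force': array([-0.00449048,  0.67543497,  0.25307912]), 'moment': array([ 0.01095643,  0.06602115, -0.00916841]), 'gripper_force': 0.0, 'opening': 0.08764621688564474}
```

View pics/top0.png

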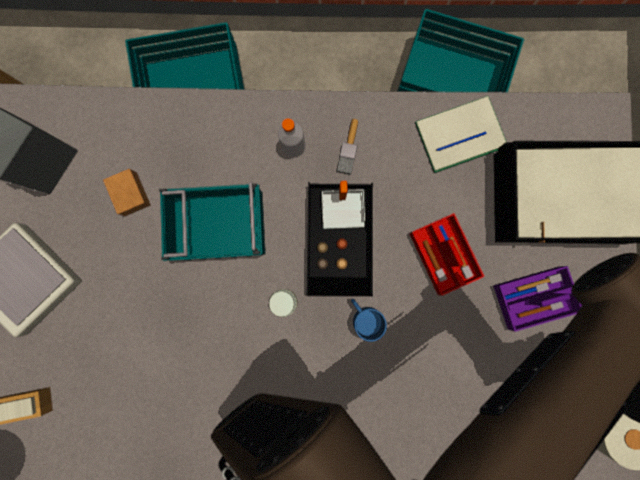

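View pics/scene0.png

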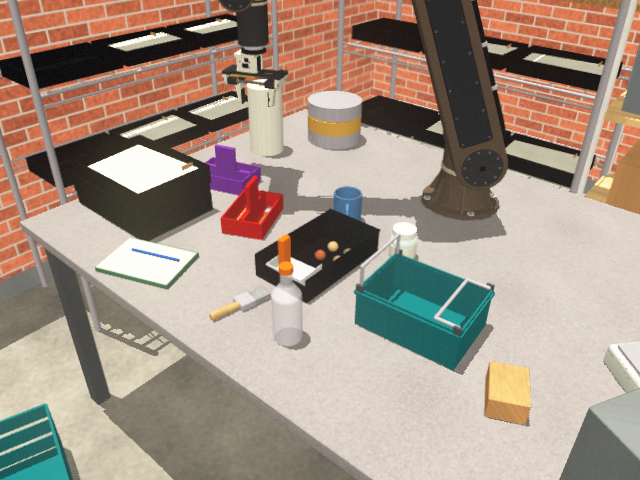

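```bash
cat >> h.py <<'E'
def proj(s,P):
    P=np.atleast_2d(np.array(P,float)); Rm=R.from_euler('xyz',s['attitude'],degrees=True).as_matrix()
    c=(P-s['position'])@Rm; u=c[:,:2]/c[:,2:]; u=u*(1+s['k1']*(u**2).sum(1,keepdims=True))
    return u*[s['fx'],s['fy']]+[s['cx'],s['cy']]
def loc(o,yaw,P):
    return R.from_euler('z',yaw,degrees=True).apply(np.atleast_2d(P))+np.array([o[0],o[1],o[2] if len(o)>2 else 0])
def tray(o,y):
    return [loc(o,y,[[-166,-84,65],[120,-84,65],[120,84,65],[-166,84,65],[-166,-84,65]] and np.array([[-160,-80,65],[120,-80,65],[120,80,45],[-160,80,65],[-160,-80,65]])/1e3),
      loc(o,y,np.array([[-120,-80,4],[120,-80,4],[120,80,4],[-120,80,4],[-120,-80,4]])/1e3)]
def tote(o,y):
    return [loc(o,y,np.array([[-85,-120,100],[85,-120,100],[85,120,100],[-85,120,100],[-85,-120,100]])/1e3),
      loc(o,y,np.array([[-78,112,106],[-78,62,106],[78,62,106],[78,112,106]])/1e3),loc(o,y,np.array([[-78,-112,106],[-78,-112,156],[78,-112,156],[78,-112,106]])/1e3)]
def scoop(o,y):
    return [loc(o,y,np.array([[-47.5,-55,0],[47.5,-55,0],[47.5,55,0],[-47.5,55,0],[-47.5,-55,0]])/1e3),
     loc(o,y,np.array([[25,-9,130],[55,-9,130],[55,9,130],[25,9,130],[25,-9,130]])/1e3)]
def overlay(s,polys,x0,y0,w,h,k,fn):
    im=cv2.resize(s['frame'][y0:y0+h,x0:x0+w,::-1],None,fx=k,fy=k,interpolation=cv2.INTER_CUBIC)
    cols=[(0,255,255),(255,0,255),(0,255,0),(255,128,0),(255,255,255)]
    for i,p in enumerate(polys):
        q=((proj(s,p)+.5-[x0,y0])*k).astype(np.int32)
        cv2.polylines(im,[q.reshape(-1,1,2)],False,cols[i%5],1)
    cv2.imwrite('pics/'+fn,im)
E
python3 - <<'E'
from h import *
s=snapshot('top')
overlay(s,tray([.5615,-.1165],0)+scoop([.622,-.1245,.004],7)+tote([.574,.211],3.2),150,165,240,180,3,'ov.png')
s=snapshot('top')
overlay(s,[],400,200,190,140,4,'cad.png')
E
```

```text
(no output)
```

View pics/ov.png

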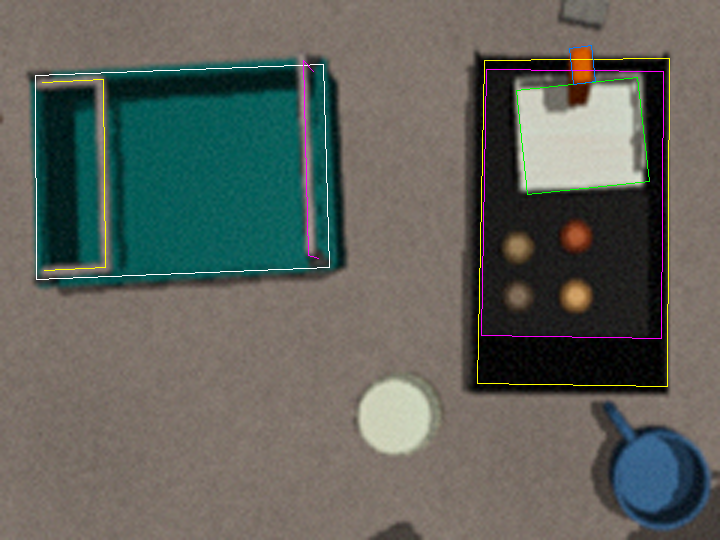

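View pics/cad.png

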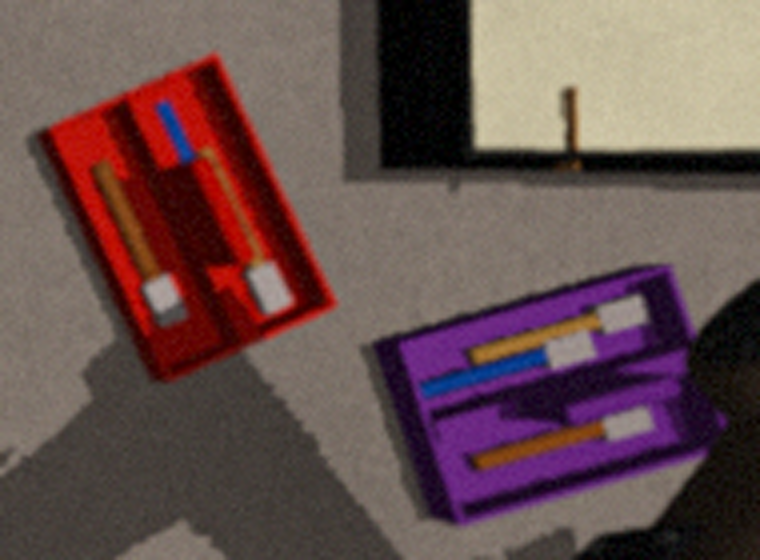

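play_rows --pt "0 0 -1.8 0 0 6.15" --pt "0 0 -1.8 0 0 6.15" --pt "0 0 -1.8 0 0 6.15" --pt "-1.54 3.66 0 0 0 0" --pt "-1.54 3.66 0 0 0 0" --pt "-1.54 3.66 0 0 0 0" --pt "-1.54 3.66 0 0 0 0" --pt "-1.54 3.66 0 0 0 0" --pt "-1.54 3.66 0 0 0 0" --pt "-1.54 3.66 0 0 0 0" --pt "-1.54 3.66 0 0 0 0" --pt "-1.54 3.66 0 0 0 0" --pt "-1.54 3.66 0 0 0 0" --pt "-1.54 3.66 0 0 0 0" --pt "-1.54 3.66 0 0 0 0" --pt "-1.54 3.66 0 0 0 0" --pt "-1.54 3.66 0 0 0 0" --pt "-1.54 3.66 0 0 0 0" --pt "-1.54 3.66 0 0 0 0" --grip 4

```text
clock: 3.38
tool_pos: [0.4625, -0.0269, 0.3002]
orientation: [180.0, 0.1, -176.8]
force: [0.6, -1.5, -0.9]
opening: 0.04
gripper_force: 0.0
```

play_rows --pt "-1.54 3.66 0 0 0 0" --pt "-1.54 3.66 0 0 0 0" --pt "-1.54 3.66 0 0 0 0" --pt "-1.54 3.66 0 0 0 0" --pt "-1.54 3.66 0 0 0 0" --pt "-1.54 3.66 0 0 0 0" --pt "-1.54 3.66 0 0 0 0" --pt "-1.54 3.66 0 0 0 0" --pt "0 0 0 0 0 0"

```text
clock: 4.13
tool_pos: [0.5705, 0.2757, 0.2976]
orientation: [-180.0, -0.0, -176.6]
force: [0.2, -1.0, -0.5]
opening: 0.0402
gripper_force: 0.0
```

```bash
cat >> h.py <<'E'
def d(*T):
    o=get_obs(); Rm=R.from_euler('xyz',o['orientation'],degrees=True)
    print(round(float(o['clock']),2),np.round(o['tool_pos'],4),np.round(o['orientation'],2),'F',np.round(o['force'],1),'j',np.round(o['joint_pos']),'op',round(o['opening']*100,2))
    for t in T: print(t,'->cm',np.round(Rm.inv().apply(np.array(t)-o['tool_pos'])*100,2))
E
python3 -c "
from h import *
d((.569,.272,.30),(.569,.272,.106))"
```

```text
4.13 [0.5705 0.2757 0.2976] [-1.7996e+02 -4.0000e-02 -1.7663e+02] F [ 0.2 -1.  -0.5] j [  43.   15.   -0.    0.  -75. -130.] op 4.02
(0.569, 0.272, 0.3) ->cm [ 0.17 -0.37 -0.24]
(0.569, 0.272, 0.106) ->cm [ 0.16 -0.35 19.16]
```

play_rows --pt "0.1 -0.2 3.5 0 0 0" --pt "0 -0.1 3.5 0 0 0" --pt "0 0 3.5 0 0 0" --pt "0 0 3.5 0 0 0" --pt "0 0 3 0 0 0" --pt "0 0 1.9 0 0 0" --pt "0 0 0 0 0 0" --pt "0 0 0 0 0 0"

```text
clock: 4.8
tool_pos: [0.568, 0.2668, 0.1101]
orientation: [-179.9, -0.1, -176.8]
force: [0.8, 0.8, 1.0]
opening: 0.04
gripper_force: 0.0
```

play_rows --pt "0 0 0 0 0 0" --pt "0 0 0 0 0 0" --pt "0 0 0 0 0 0" --pt "0 0 0 0 0 0" --pt "0 0 0 0 0 0" --grip 0.4

```text
clock: 5.22
tool_pos: [0.5688, 0.2695, 0.1119]
orientation: [179.7, 0.2, -176.8]
force: [-8.1, 19.8, 1.6]
opening: 0.0123
gripper_force: 9.7
```

play_rows --pt "0 0 0 0 0 0" --pt "0 0 0 0 0 0" --pt "0 0 0 0 0 0"

```text
clock: 5.47
tool_pos: [0.5686, 0.272, 0.1119]
orientation: [179.6, 0.2, -176.7]
force: [-6.7, 16.3, 0.7]
opening: 0.0066
gripper_force: 30.1
```

play_rows --pt "0 0.45 -0.2 0 0 0" --pt "0 0.08 -0.65 0 0 0" --pt "0 0.23 -0.84 0 0 0" --pt "0 0.37 -0.79 0 0 0" --pt "0 0.5 -0.71 0 0 0" --pt "0 0.62 -0.62 0 0 0" --pt "0 0.71 -0.5 0 0 0" --pt "0 0.79 -0.37 0 0 0" --pt "0 0.84 -0.23 0 0 0" --pt "0 0.87 -0.08 0 0 0" --pt "0 0.87 0.08 0 0 0" --pt "0 0.84 0.23 0 0 0" --pt "0 0.79 0.37 0 0 0" --pt "0 0 0 0 0 0"

```text
clock: 6.63
tool_pos: [0.563, 0.3477, 0.1538]
orientation: [180.0, -0.0, -176.8]
force: [-5.4, 1.4, 5.5]
opening: 0.0066
gripper_force: 30.1
```

play_rows --pt "0 0 0 0 0 0" --pt "0 0 0 0 0 0" --pt "0 0 -1 0 0 0" --pt "0 0 -2 0 0 0" --pt "0 0 -3 0 0 0" --pt "0 0 -3 0 0 0" --pt "0 0 -2 0 0 0" --pt "0 0 0 0 0 0" --pt "0 0 0 0 0 0" --grip 3.5

```text
clock: 7.38
tool_pos: [0.5645, 0.3469, 0.2662]
orientation: [179.8, 0.2, -176.8]
force: [-0.5, 0.4, -0.5]
opening: 0.035
gripper_force: 0.0
```

```bash
python3 -c "
from h import *
s=snapshot('scene')
print(spot_point('scene','bail_left_bar')[:2],spot_point('scene','bail_right_bar')[:2])
d((.581,.148,.25),(.581,.125,.145))"
```

```text
[{'position': [0.5552, 0.3733, 0.1096], 'score': 0.97}] [{'position': [0.5838, 0.0957, 0.1523], 'score': 0.6}, {'position': [0.4694, -0.072, 0.0065], 'score': 0.57}]
7.53 [0.5635 0.3462 0.2629] [-1.7996e+02 -6.0000e-02 -1.7683e+02] F [ 0.4 -1.1 -0.1] j [  48.   19.    0.   -0.  -72. -135.] op 3.49
(0.581, 0.148, 0.25) ->cm [ -0.66 -19.88   1.3 ]
(0.581, 0.125, 0.145) ->cm [ -0.54 -22.17  11.81]
```

play_rows --pt "-0.2 -3.3 0 0 0 0" --pt "-0.2 -3.3 0 0 0 0" --pt "-0.2 -3.3 0 0 0 0" --pt "0 -3.3 0 0 0 0" --pt "0 -3.3 0 0 0 0" --pt "0 -3.3 0 0 0 0" --pt "0 0 0 0 0 0" --pt "0 0 3.5 0 0 0" --pt "0 0 3.5 0 0 0" --pt "0 0 3.5 0 0 0" --pt "0 0 0 0 0 0" --pt "0 -1.5 0 0 0 0" --pt "0 -1.5 0 0 0 0" --pt "0 -1.5 0 0 0 0" --pt "0 -1 0 0 0 0" --pt "0 -1 0 0 0 0" --pt "0 0 0 0 0 0" --pt "0 0 -3 0 0 0" --pt "0 0 -3 0 0 0" --grip 0

```text
clock: 9.12
tool_pos: [0.5834, 0.0834, 0.2184]
orientation: [-179.9, -0.2, -176.9]
force: [1.0, 1.0, 0.9]
opening: 0.0004
gripper_force: 0.0
```

play_rows --pt "0 0 -4 0 0 0" --pt "0 0 -4 0 0 0" --pt "0 0 -2 0 0 0" --pt "0 0 0 0 0 0" --grip 5

```text
clock: 9.45
tool_pos: [0.5865, 0.0846, 0.3256]
orientation: [179.9, 0.6, -176.8]
force: [0.8, 1.0, -0.1]
opening: 0.0215
gripper_force: 0.0
```

```bash
python3 -c "
from h import *
for c in ('scene','top'):
  s=save(c,c+'1.png')
  for t in ('bail_left_bar','bail_right_bar','scoop','scoop_grip'): print(t,[(np.round(q['position'],3).tolist(),round(q['score'],2)) for q in spot_point(c,t)[:2]])
d((.662,-.117,.28),(.662,-.117,.109))"
```

```text
bail_left_bar [([0.553, 0.372, 0.107], 0.59)]
bail_right_bar [([0.586, 0.045, 0.104], 0.84), ([0.658, 0.454, 0.001], 0.57)]
scoop [([0.622, -0.12, 0.006], 0.59)]
scoop_grip [([0.471, -0.075, 0.007], 0.68), ([0.659, -0.116, 0.11], 0.57)]
bail_left_bar [([0.559, 0.372, 0.11], 0.75), ([0.566, 0.321, 0.107], 0.44)]
bail_right_bar [([0.584, 0.044, 0.109], 0.58)]
scoop [([0.622, -0.127, 0.002], 0.87)]
scoop_grip [([0.662, -0.121, 0.11], 0.9), ([0.581, 0.096, 0.109], 0.52)]
9.95 [0.5843 0.0844 0.318 ] [-1.7997e+02 -7.0000e-02 -1.7680e+02] F [0.8 0.4 0.9] j [  27.   10.   -4.   -0.  -76. -114.] op 4.96
(0.662, -0.117, 0.28) ->cm [ -6.64 -20.54   3.8 ]
(0.662, -0.117, 0.109) ->cm [ -6.66 -20.53  20.9 ]
```

View pics/scene1.png

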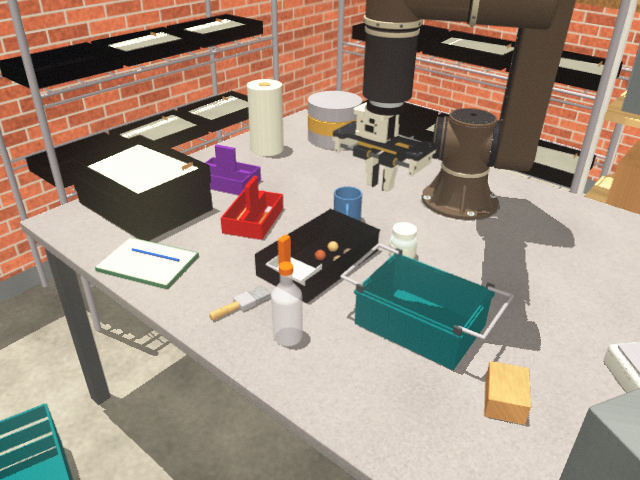

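play_rows --pt "-1.1 -3.43 0 0 0 0" --pt "-1.1 -3.43 0 0 0 0" --pt "-1.1 -3.43 0 0 0 0" --pt "-1.1 -3.43 0 0 0 0" --pt "-1.1 -3.43 0 0 0 0" --pt "-1.1 -3.43 0 0 0 0" --pt "0 0 3.5 0 0 0" --pt "0 0 3.5 0 0 0" --pt "0 0 3.5 0 0 0" --pt "0 0 0 0 0 0" --pt "0 0 0 0 0 0" --grip 5

```text
clock: 10.87
tool_pos: [0.6609, -0.1177, 0.2121]
orientation: [-180.0, -0.3, -176.8]
force: [0.4, -0.2, 1.9]
opening: 0.0502
gripper_force: 0.0
```

```bash
python3 -c "
from h import *
d((.661,-.118,.109))"
```

```text
10.87 [ 0.6609 -0.1177  0.2121] [-179.96   -0.26 -176.8 ] F [ 0.4 -0.2  1.9] j [  7.  22.  -2.   0. -66. -93.] op 5.02
(0.661, -0.118, 0.109) ->cm [-0.06 -0.03 10.31]
```

play_rows --pt "0 0 3.5 0 0 0" --pt "0 0 3.5 0 0 0" --pt "0 0 2.3 0 0 0" --pt "0 0 1 0 0 0" --pt "0 0 0 0 0 0" --pt "0 0 0 0 0 0"

```text
clock: 11.37
tool_pos: [0.6634, -0.1173, 0.1131]
orientation: [-180.0, 0.1, -176.7]
force: [-0.4, 0.4, 0.4]
opening: 0.0499
gripper_force: 0.0
```

play_rows --pt "0 0 0 0 0 0" --pt "0 0 0 0 0 0" --pt "0 0 0 0 0 0" --pt "0 0 0 0 0 0" --pt "0 0 0 0 0 0" --pt "0 0 0 0 0 0" --pt "0 0 0 0 0 0" --grip 1

```text
clock: 11.95
tool_pos: [0.662, -0.1175, 0.1111]
orientation: [-180.0, 0.0, -176.8]
force: [-0.8, -0.9, 3.7]
opening: 0.0179
gripper_force: 29.9
```

```bash
python3 -c "
from h import *
s=snapshot('top')
for t in ('scoop_grip','find1'): print(t,[(np.round(q['position'],3).tolist(),round(q['score'],2)) for q in spot_point('top',t)[:6]])
d((.661,-.118,.109))"
```

```text
scoop_grip [([0.662, -0.118, 0.106], 0.85)]
find1 [([0.526, -0.117, 0.005], 0.62), ([0.474, -0.069, 0.005], 0.57), ([0.477, -0.122, 0.002], 0.55), ([0.519, -0.068, 0.003], 0.5)]
12.1 [ 0.662  -0.1175  0.1111] [-1.7998e+02  3.0000e-02 -1.7680e+02] F [-0.9 -0.7  4.8] j [  7.  26.  -9.   0. -55. -93.] op 1.81
(0.661, -0.118, 0.109) ->cm [ 0.1  -0.04  0.21]
```

play_rows --pt "0 0 -0.5 0 0 0" --pt "0 0.5 0 0 0 2" --pt "0 0.5 0 0 0 2" --pt "0 0.5 0 0 0 0" --pt "0 0.3 0 0 0 0" --pt "0 0 0 0 0 0" --pt "0 0 0.3 0 0 0" --pt "0 0 0.1 0 0 0" --pt "0 0 0 0 0 0" --pt "0 0 0 0 0 0"

```text
clock: 12.93
tool_pos: [0.6613, -0.0996, 0.1114]
orientation: [-180.0, -0.0, 179.2]
force: [0.0, -0.4, -0.6]
opening: 0.0176
gripper_force: 29.9
```

```bash
python3 -c "
from h import *
s=snapshot('top')
overlay(s,tray([.5615,-.1165],0),290,165,110,150,5,'t2.png')
d((.662,-.098,.109))"
```

```text
12.98 [ 0.6614 -0.0996  0.1115] [-1.8000e+02 -2.0000e-02  1.7919e+02] F [ 0.   1.  -1.5] j [  8.  26. -10.  -0. -55. -99.] op 1.77
(0.662, -0.098, 0.109) ->cm [-0.06  0.16  0.25]
```

View pics/t2.png

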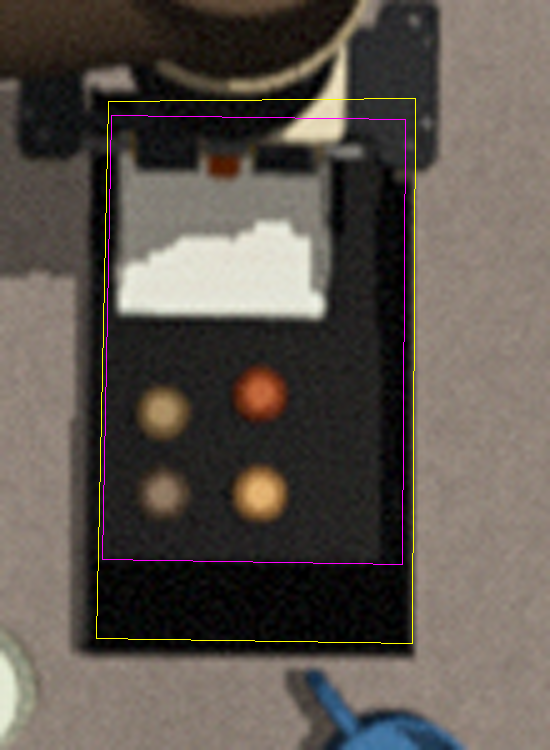

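play_rows --pt "0 0 0.15 0 0 0" --pt "0.5 0 0.1 0 0 0" --pt "0.8 0 0 0 0 0" --pt "0.8 0 0 0 0 0" --pt "0.8 0 0 0 0 0" --pt "0.8 0 0 0 0 0" --pt "0.8 0 0 0 0 0" --pt "0.8 0 0 0 0 0" --pt "0.8 0 0 0 0 0" --pt "0.8 0 0 0 0 0" --pt "0.8 0 0 0 0 0" --pt "0.8 0 0 0 0 0" --pt "0 0 0 0 0 0"

```text
clock: 14.07
tool_pos: [0.5779, -0.0982, 0.1112]
orientation: [180.0, 0.3, 179.2]
force: [2.3, -0.1, 5.6]
opening: 0.0182
gripper_force: 30.0
```

```bash
python3 -c "
from h import *
s=snapshot('scene')
overlay(s,[],240,180,160,120,5,'t3.png')
s=snapshot('top')
print([(np.round(q['position'],3).tolist(),round(q['score'],2)) for q in spot_point('top','find1')[:6]])
d((.55,-.098,.109))"
```

```text
[([0.446, -0.122, 0.002], 0.51), ([0.479, -0.069, 0.003], 0.49), ([0.451, -0.071, 0.002], 0.48), ([0.478, -0.12, 0.005], 0.45)]
14.22 [ 0.5781 -0.0982  0.111 ] [-179.99    0.2   179.25] F [ 0.1  0.8 10.5] j [   9.   19.  -21.    0.  -50. -100.] op 1.77
(0.55, -0.098, 0.109) ->cm [ 2.81 -0.02  0.19]
```

View pics/t3.png

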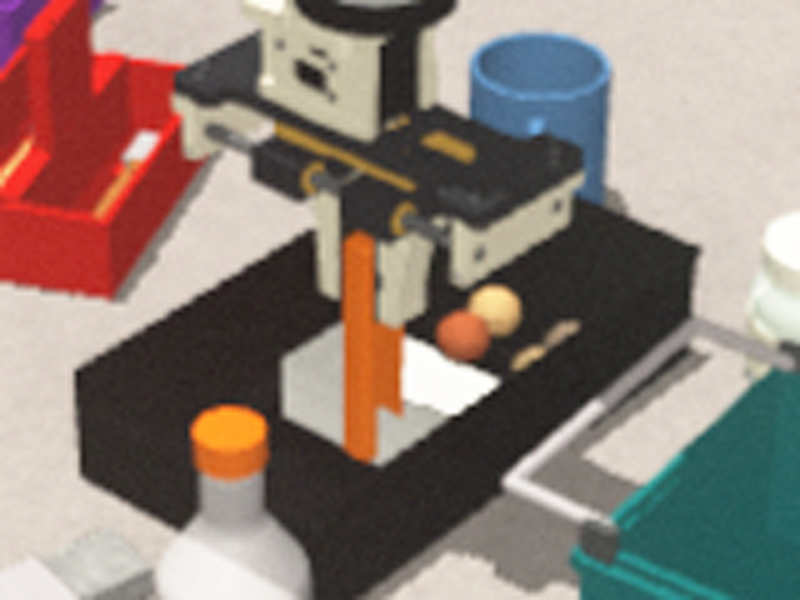

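play_rows --pt "0.6 0 0 0 0 0" --pt "0.6 0 0 0 0 0" --pt "0.6 0 0 0 0 0" --pt "0.6 0 0 0 0 0" --pt "0.6 0 0 0 0 0" --pt "0.6 0 0 0 0 0" --pt "0 0 0 0 0 0"

```text
clock: 14.8
tool_pos: [0.543, -0.0976, 0.1113]
orientation: [180.0, 0.4, 179.3]
force: [3.7, -0.0, 5.7]
opening: 0.0176
gripper_force: 30.0
```

```bash
python3 -c "
from h import *
s=snapshot('top')
overlay(s,tray([.5615,-.113],0),290,225,110,80,7,'t4.png')
print([(np.round(q['position'],3).tolist(),round(q['score'],2)) for q in spot_point('top','find1')[:6]])
d((.55,-.098,.109))"
```

```text
[([0.452, -0.07, 0.006], 0.67), ([0.466, -0.116, 0.02], 0.65), ([0.466, -0.069, 0.02], 0.59)]
14.9 [ 0.5432 -0.0976  0.1112] [-180.      0.32  179.26] F [3.6 0.8 6. ] j [  10.   16.  -25.    0.  -48. -101.] op 1.79
(0.55, -0.098, 0.109) ->cm [-0.68 -0.03  0.22]
```

View pics/t4.png

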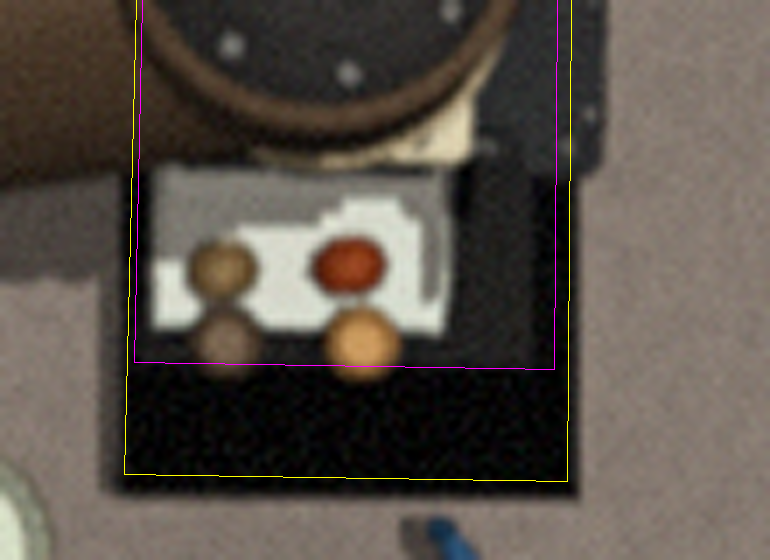

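play_rows --pt "0.4 0 0 0 0 0" --pt "0.4 0 0 0 0 0" --pt "0.4 0 0 0 0 0" --pt "0.3 0 0 0 0 0" --pt "0 0 0 0 0 0"

```text
clock: 15.32
tool_pos: [0.5291, -0.0973, 0.1115]
orientation: [180.0, 0.4, 179.3]
force: [5.8, -0.0, 5.4]
opening: 0.0179
gripper_force: 30.0
```

```bash
python3 -c "
from h import *
s=snapshot('top')
overlay(s,tray([.5615,-.113],0),290,225,110,80,7,'t5.png')
print([(np.round(q['position'],3).tolist(),round(q['score'],2)) for q in spot_point('top','find1')[:6]])
d((.53,-.098,.109))"
```

```text
[([0.482, -0.067, 0.026], 0.58), ([0.448, -0.123, 0.004], 0.44), ([0.482, -0.116, 0.029], 0.44), ([0.449, -0.067, 0.01], 0.41)]
15.42 [ 0.5292 -0.0973  0.1114] [180.     0.42 179.28] F [5.6 0.3 7.3] j [  11.   15.  -27.    0.  -48. -101.] op 1.84
(0.53, -0.098, 0.109) ->cm [-0.08 -0.07  0.24]
```

View pics/t5.png

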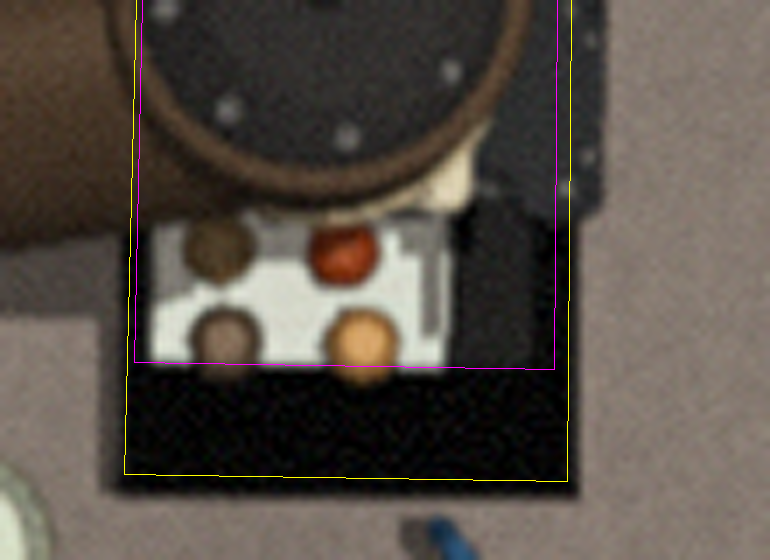

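```bash
cat >> h.py <<'E'
def rows(pts):
    # pts: list of (dx,dz,theta) world, pitch theta about +y (tool y ~ +Y, tool x ~ -X); print tool rows
    for (x0,z0,t0),(x1,z1,t1) in zip(pts,pts[1:]):
        a=np.radians(t0); ex=np.array([-np.cos(a),np.sin(a)]); ez=np.array([-np.sin(a),-np.cos(a)])
        v=np.array([x1-x0,z1-z0]); print([round(float(v@ex)*100,2),0,round(float(v@ez)*100,2),0,round(t1-t0,2),0])
E
python3 -c "
from h import *
P=[]
for t in range(0,31,5):
    a=np.radians(t); c,s=np.cos(a),np.sin(a)
    P.append((-.0075*c+.105*s-.5*.095*s, .0075*s+.105*c+.003*(t>0)+.02*t/30,t))
rows(P)"
```

```text
[-0.5, 0, -0.66, 0, 5, 0]
[-0.48, 0, -0.32, 0, 5, 0]
[-0.46, 0, -0.28, 0, 5, 0]
[-0.45, 0, -0.25, 0, 5, 0]
[-0.44, 0, -0.21, 0, 5, 0]
[-0.44, 0, -0.17, 0, 5, 0]
```

play_rows --pt "-0.5 0 -0.66 0 5 0" --pt "-0.48 0 -0.32 0 5 0" --pt "-0.46 0 -0.28 0 5 0" --pt "-0.45 0 -0.25 0 5 0" --pt "-0.44 0 -0.21 0 5 0" --pt "-0.44 0 -0.17 0 5 0" --pt "0 0 0 0 0 0" --pt "0 0 0 0 0 0"

```text
clock: 16.08
tool_pos: [0.5553, -0.0979, 0.119]
orientation: [-180.0, -30.2, 179.2]
force: [-1.4, -1.5, -1.1]
opening: 0.0182
gripper_force: 30.0
```

```bash
python3 -c "
from h import *
s=snapshot('top')
overlay(s,tray([.5615,-.113],0),290,225,110,80,7,'t6.png')
print([(np.round(q['position'],3).tolist(),round(q['score'],2)) for q in spot_point('top','find1')[:6]])
d((.53,-.098,.25))"
```

```text
[([0.456, -0.07, 0.054], 0.46), ([0.488, -0.113, 0.059], 0.46), ([0.496, -0.067, 0.056], 0.41), ([0.456, -0.121, 0.052], 0.4)]
16.18 [ 0.5549 -0.098   0.1214] [180.   -29.97 179.19] F [ 0.  -0.4 -1.9] j [  7.  34.   1.  -4. -86. -97.] op 1.79
(0.53, -0.098, 0.25) ->cm [ 8.59 -0.04 -9.9 ]
```

View pics/t6.png

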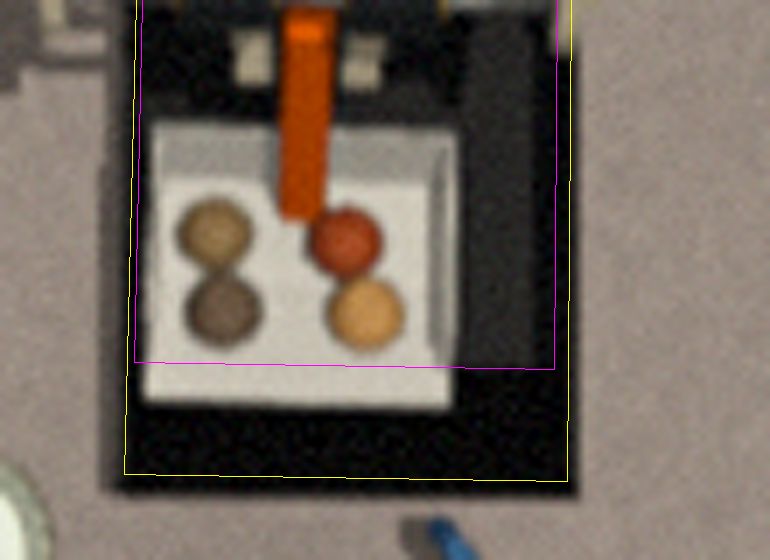

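play_rows --pt "0.5 0 -0.87 0 0 0" --pt "1 0 -1.73 0 0 0" --pt "1 0 -1.73 0 0 0" --pt "1 0 -1.73 0 0 0" --pt "1 0 -1.73 0 0 0" --pt "1 0 -1.73 0 0 0" --pt "1 0 -1.73 0 0 0" --pt "1 0 -1.73 0 0 0" --pt "1 0 -1.73 0 0 0" --pt "0.5 0 -0.87 0 0 0" --pt "0 1 0 0 0 0" --pt "0 2 0 0 0 0" --pt "0 2 0 0 0 0" --pt "0 2 0 0 0 0" --pt "0 2 0 0 0 0" --pt "0 2 0 0 0 0" --pt "0 2 0 0 0 0" --pt "0 2 0 0 0 0" --pt "0 2 0 0 0 0" --pt "0 2 0 0 0 0"

```text
clock: 17.85
tool_pos: [0.5569, 0.0936, 0.3016]
orientation: [180.0, -30.0, 179.2]
force: [0.4, -0.4, -2.6]
opening: 0.0178
gripper_force: 30.0
```

play_rows --pt "0 2 0 0 0 0" --pt "0 2 0 0 0 0" --pt "0 2 0 0 0 0" --pt "0 2 0 0 0 0" --pt "0 2 0 0 0 0" --pt "0 1.5 0 0 0 0" --pt "0 0.5 0 0 0 0" --pt "0 0 0 0 0 0"

```text
clock: 18.52
tool_pos: [0.5589, 0.2134, 0.3014]
orientation: [180.0, -30.0, 179.3]
force: [0.1, -0.5, -1.7]
opening: 0.0178
gripper_force: 30.0
```

```bash
python3 -c "
from h import *
s=snapshot('top')
print([(np.round(q['position'],3).tolist(),round(q['score'],2)) for q in spot_point('top','find1')[:6]])
d((.575,.211,.3))
o=get_obs()['tool_pos']
P=[(o[0],o[2],30)]
n=20
for i in range(1,n+1):
    t=30-65*i/n; a=np.radians(t); c,s=np.cos(a),np.sin(a)
    lz=np.interp(t,[-35,0,30],[.10,.145,.2]); lx=np.interp(t,[0,30],[.56,.50])
    P.append((lx+.0875*c+.105*s, lz-.0875*s+.105*c,t))
print(np.round(P[-1],3),np.round(P[5],3));rows(P)"
```

```text
[([0.473, 0.191, 0.223], 0.69), ([0.511, 0.246, 0.234], 0.49), ([0.478, 0.236, 0.229], 0.44), ([0.508, 0.189, 0.234], 0.42)]
18.62 [0.5592 0.2117 0.3017] [-179.97  -30.01  179.19] F [-0.4  0.1 -2.8] j [  30.   29.   22.  -16. -108. -122.] op 1.79
(0.575, 0.211, 0.3) ->cm [-1.45 -0.05 -0.64]
[  0.571   0.236 -35.   ] [ 0.642  0.251 13.75 ]
[-8.96, 0, 0.98, 0, -3.25, 0]
[-0.24, 0, -0.24, 0, -3.25, 0]
[-0.22, 0, -0.19, 0, -3.25, 0]
[-0.21, 0, -0.15, 0, -3.25, 0]
[-0.19, 0, -0.1, 0, -3.25, 0]
[-0.16, 0, -0.05, 0, -3.25, 0]
[-0.14, 0, -0.01, 0, -3.25, 0]
[-0.11, 0, 0.03, 0, -3.25, 0]
[-0.08, 0, 0.07, 0, -3.25, 0]
[0.45, 0, -0.02, 0, -3.25, 0]
[0.63, 0, -0.06, 0, -3.25, 0]
[0.65, 0, -0.06, 0, -3.25, 0]
[0.67, 0, -0.07, 0, -3.25, 0]
[0.7, 0, -0.07, 0, -3.25, 0]
[0.72, 0, -0.08, 0, -3.25, 0]
[0.74, 0, -0.08, 0, -3.25, 0]
[0.77, 0, -0.09, 0, -3.25, 0]
[0.79, 0, -0.1, 0, -3.25, 0]
[0.81, 0, -0.11, 0, -3.25, 0]
[0.83, 0, -0.12, 0, -3.25, 0]
```

play_rows --pt "-2 0 0.2 0 0 0" --pt "-2.5 0 0.3 0 0 0" --pt "-2.5 0 0.3 0 0 0" --pt "-2 0 0.2 0 -3.25 0" --pt "-0.24 0 -0.24 0 -3.25 0" --pt "-0.22 0 -0.19 0 -3.25 0" --pt "-0.21 0 -0.15 0 -3.25 0" --pt "-0.19 0 -0.1 0 -3.25 0" --pt "-0.16 0 -0.05 0 -3.25 0" --pt "-0.14 0 -0.01 0 -3.25 0" --pt "-0.11 0 0.03 0 -3.25 0" --pt "-0.08 0 0.07 0 -3.25 0" --pt "0 0 0 0 0 0" --pt "0 0 0 0 0 0"

```text
clock: 19.78
tool_pos: [0.6469, 0.2097, 0.2507]
orientation: [-180.0, -0.8, 179.2]
force: [-0.0, -0.2, -2.4]
opening: 0.0181
gripper_force: 30.0
```

```bash
python3 -c "
from h import *
s=snapshot('top')
print([(np.round(q['position'],3).tolist(),round(q['score'],2)) for q in spot_point('top','find1')[:6]])
d((.6475,.211,.25))"
```

```text
[([0.608, 0.237, 0.149], 0.66), ([0.635, 0.189, 0.17], 0.66), ([0.605, 0.184, 0.14], 0.64), ([0.635, 0.241, 0.167], 0.61), ([0.568, 0.322, 0.107], 0.37)]
19.88 [0.6479 0.2102 0.2501] [-179.99   -0.82  179.15] F [ 0.1 -0.1 -1.8] j [  34.   21.    3.   -0.  -72. -125.] op 1.76
(0.6475, 0.211, 0.25) ->cm [0.05 0.08 0.01]
```

play_rows --pt "-0.35 0 0 0 -3.25 0" --pt "0.63 0 -0.06 0 -3.25 0" --pt "0.65 0 -0.06 0 -3.25 0" --pt "0.67 0 -0.07 0 -3.25 0" --pt "0.7 0 -0.07 0 -3.25 0" --pt "0.72 0 -0.08 0 -3.25 0" --pt "0.74 0 -0.08 0 -3.25 0" --pt "0.77 0 -0.09 0 -3.25 0" --pt "0.79 0 -0.1 0 -3.25 0" --pt "0.81 0 -0.11 0 -3.25 0" --pt "0.83 0 -0.12 0 -3.25 0" --pt "0 0 0 0 0 0" --pt "0 0 0 0 0 0" --pt "0 0 0 0 0 0"

```text
clock: 21.05
tool_pos: [0.591, 0.2014, 0.2603]
orientation: [179.8, 31.8, -179.7]
force: [0.3, 0.2, -1.0]
opening: 0.0179
gripper_force: 30.0
```

```bash
python3 -c "
from h import *
s=snapshot('top')
overlay(s,[],140,165,140,110,5,'t7.png')
print([(np.round(q['position'],3).tolist(),round(q['score'],2)) for q in spot_point('top','find1')[:6]])
snapshot('scene')
print([(np.round(q['position'],3).tolist(),round(q['score'],2)) for q in spot_point('scene','find1')[:6]])
d((.6475,.211,.25))"
```

```text
[([0.528, 0.138, 0.024], 0.63), ([0.507, 0.227, 0.025], 0.47), ([0.527, 0.204, 0.025], 0.4)]
[([0.502, 0.228, 0.031], 0.65), ([0.552, 0.143, 0.026], 0.59), ([0.513, 0.183, 0.029], 0.49), ([0.558, 0.216, 0.023], 0.4)]
21.25 [0.5905 0.2018 0.2596] [ 179.86   31.8  -179.63] F [ 0.1  0.4 -1.7] j [  43.    1.  -46.   49.  -28. -174.] op 1.78
(0.6475, 0.211, 0.25) ->cm [-4.34  0.88  3.82]
```

View pics/t7.png

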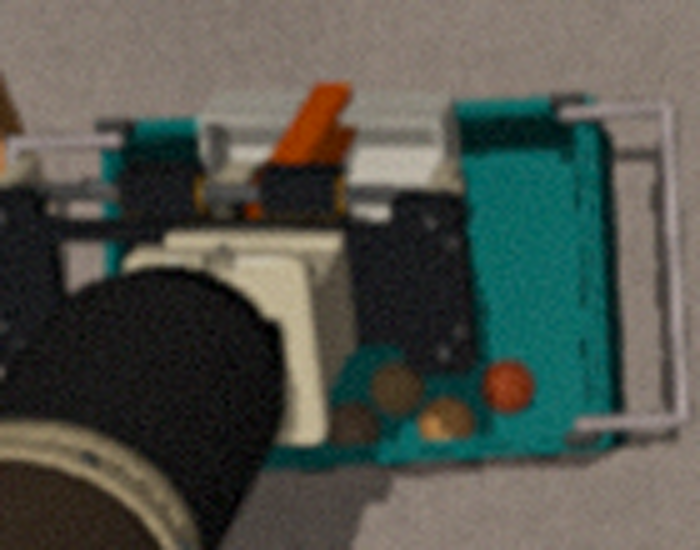

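play_rows --pt "-1.05 0 -1.7 0 0 0" --pt "-1.05 0 -1.7 0 0 0" --pt "-1.05 0 -1.7 0 0 0" --pt "-0.5 0 -0.8 0 0 0" --pt "0 0 0 0 5 0" --pt "0 0 0 0 5 0" --pt "0 0 0 0 5 0" --pt "0 0 0 0 5 0" --pt "0 0 0 0 5 0" --pt "0 0 0 0 5 0" --pt "0 0 0 0 2 0" --pt "0 0 0 0 0 0" --pt "0 0 0 0 0 0"

```text
clock: 22.33
tool_pos: [0.5907, 0.2011, 0.3278]
orientation: [179.9, -0.2, -179.6]
force: [0.1, 0.1, -1.2]
opening: 0.0179
gripper_force: 30.0
```

```bash
python3 -c "
from h import *
d((.6475,-.11,.3),(.65,-.11,.13),(.65,-.11,.112))"
```

```text
22.33 [0.5907 0.2011 0.3278] [ 179.94   -0.19 -179.6 ] F [ 0.1  0.1 -1.2] j [  37.   14.    2.   -0.  -78. -126.] op 1.79
(0.6475, -0.11, 0.3) ->cm [ -5.47 -31.15   2.73]
(0.65, -0.11, 0.13) ->cm [ -5.78 -31.17  19.73]
(0.65, -0.11, 0.112) ->cm [ -5.79 -31.18  21.53]
```

play_rows --pt "-0.48 -3.12 0 0 0 0" --pt "-0.48 -3.12 0 0 0 0" --pt "-0.48 -3.12 0 0 0 0" --pt "-0.48 -3.12 0 0 0 0" --pt "-0.48 -3.12 0 0 0 0" --pt "-0.48 -3.12 0 0 0 0" --pt "-0.48 -3.12 0 0 0 0" --pt "-0.48 -3.12 0 0 0 0" --pt "-0.48 -3.12 0 0 0 0" --pt "-0.48 -3.12 0 0 0 0" --pt "0 0 0 0 0 0" --pt "0 0 3 0 0 0" --pt "0 0 3 0 0 0" --pt "0 0 3 0 0 0" --pt "0 0 3 0 0 0" --pt "0 0 3 0 0 0" --pt "0 0 0 0 0 0"

```text
clock: 23.75
tool_pos: [0.6359, -0.1093, 0.1723]
orientation: [179.9, -0.7, -179.5]
force: [-2.2, 0.4, -3.4]
opening: 0.0177
gripper_force: 30.0
```

```bash
python3 -c "
from h import *
s=snapshot('top')
overlay(s,tray([.5615,-.113],0),290,165,110,150,4,'t8.png')
d((.64,-.11,.112))"
```

```text
23.8 [ 0.6377 -0.1097  0.1759] [ 179.91   -0.47 -179.5 ] F [ 0.5  0.5 -0.1] j [  7.  21.  -8.  -0. -61. -97.] op 1.82
(0.64, -0.11, 0.112) ->cm [-0.29 -0.04  6.38]
```

View pics/t8.png

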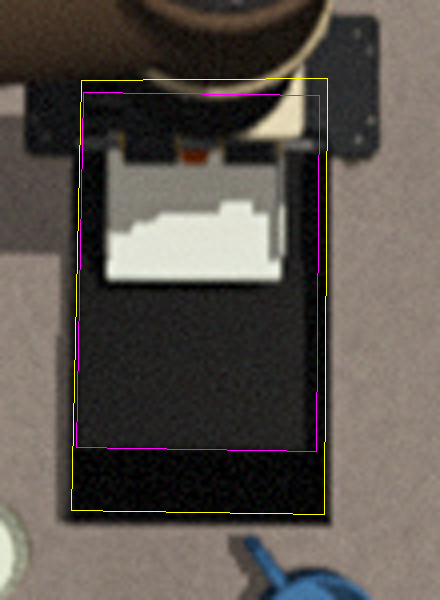

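play_rows --pt "0 0 2.5 0 0 0" --pt "0 0 2.5 0 0 0" --pt "0 0 1 0 0 0" --pt "0 0 0.4 0 0 0" --pt "0 0 0.1 0 0 0" --pt "0 0 0 0 0 0" --pt "0 0 0 0 0 0"

```text
clock: 24.38
tool_pos: [0.641, -0.1098, 0.1154]
orientation: [179.9, -0.0, -179.5]
force: [-0.2, -0.1, -1.5]
opening: 0.0178
gripper_force: 30.0
```

play_rows --pt "0 0 0.2 0 0 0" --pt "0 0 0.2 0 0 0" --pt "0 0 0.1 0 0 0" --pt "0 0 0 0 0 0" --pt "0 0 0 0 0 0"

```text
clock: 24.8
tool_pos: [0.643, -0.1096, 0.1114]
orientation: [179.9, 0.2, -179.4]
force: [3.2, 1.7, 6.6]
opening: 0.0178
gripper_force: 30.0
```

play_rows --pt "0 0 0 0 0 0" --pt "0 0 0 0 0 0" --pt "0 0 0 0 0 0" --pt "0 0 0 0 0 0" --grip 4.5

```text
clock: 25.13
tool_pos: [0.6396, -0.1098, 0.1083]
orientation: [179.9, -0.2, -179.5]
force: [0.4, 0.4, 0.3]
opening: 0.0391
gripper_force: 0.0
```

play_rows --pt "0 0 -2 0 0 0" --pt "0 0 -3.5 0 0 0" --pt "0 0 -3.5 0 0 0" --pt "0 0 -3.5 0 0 0" --pt "0 0 -3.5 0 0 0" --pt "0 0 -2 0 0 0" --pt "0 0 0 0 0 0"

```text
clock: 25.72
tool_pos: [0.6424, -0.1107, 0.2946]
orientation: [179.9, 0.3, -179.5]
force: [0.6, -0.7, 0.0]
opening: 0.0449
gripper_force: 0.0
```

```bash
python3 -c "
from h import *
for c in ('top','scene'):
  s=snapshot(c)
  for t in ('bail_left_bar','bail_right_bar','scoop','scoop_grip','bail_left_hinge','bail_right_hinge','tote'): print(t,[(np.round(q['position'],3).tolist(),round(q['score'],2)) for q in spot_point(c,t)[:2]])
d((.583,.049,.28),(.583,.049,.106))"
```

```text
bail_left_bar [([0.559, 0.37, 0.11], 0.67)]
bail_right_bar [([0.589, 0.043, 0.108], 0.86)]
scoop [([0.6, -0.117, 0.002], 0.61), ([0.586, 0.046, 0.11], 0.5)]
scoop_grip [([0.644, -0.111, 0.106], 0.76), ([0.58, 0.099, 0.107], 0.75)]
bail_left_hinge [([0.566, 0.322, 0.108], 0.94), ([0.655, 0.449, -0.002], 0.7)]
bail_right_hinge [([0.581, 0.096, 0.11], 0.84)]
tote []
bail_left_bar [([0.556, 0.372, 0.108], 0.56), ([0.371, 0.032, 0.001], 0.4)]
bail_right_bar [([0.586, 0.048, 0.107], 0.72)]
scoop [([0.605, -0.108, 0.005], 0.77)]
scoop_grip [([0.639, -0.104, 0.109], 0.8)]
bail_left_hinge [([0.563, 0.32, 0.107], 0.86), ([0.586, 0.047, 0.106], 0.65)]
bail_right_hinge [([0.576, 0.099, 0.105], 0.84)]
tote [([0.57, 0.208, -0.001], 0.64)]
26.52 [ 0.6405 -0.1102  0.2885] [ 1.7986e+02 -1.6000e-01 -1.7951e+02] F [-0.4  0.6 -0.2] j [  7.  17.   1.  -0. -74. -97.] op 4.52
(0.583, 0.049, 0.28) ->cm [ 5.61 15.97  0.9 ]
(0.583, 0.049, 0.106) ->cm [ 5.56 15.93 18.3 ]
```

play_rows --pt "0 0 0 0 0 -3.3" --pt "0.92 3.23 0 0 0 0" --pt "0.92 3.23 0 0 0 0" --pt "0.92 3.23 0 0 0 0" --pt "0.92 3.23 0 0 0 0" --pt "0.92 3.23 0 0 0 0" --pt "0 0 0 0 0 0" --pt "0 0 3.5 0 0 0" --pt "0 0 3.5 0 0 0" --pt "0 0 3.5 0 0 0" --pt "0 0 0 0 0 0" --pt "0 0 0 0 0 0" --pt "0 0 0 0 0 0" --grip 2.6

```text
clock: 27.6
tool_pos: [0.5849, 0.0482, 0.1861]
orientation: [179.9, -0.0, -176.2]
force: [-0.2, -1.2, 0.9]
opening: 0.026
gripper_force: 0.0
```

```bash
python3 -c "
from h import *
d((.584,.048,.106))"
```

```text
27.6 [0.5849 0.0482 0.1861] [ 1.7987e+02 -3.0000e-02 -1.7619e+02] F [-0.2 -1.2  0.9] j [  24.   15.  -15.   -0.  -60. -110.] op 2.6
(0.584, 0.048, 0.106) ->cm [ 0.09 -0.03  8.01]
```

play_rows --pt "0 0 3 0 0 0" --pt "0 0 3 0 0 0" --pt "0 0 1.4 0 0 0" --pt "0 0 0.4 0 0 0" --pt "0 0 0 0 0 0" --pt "0 0 0 0 0 0"

```text
clock: 28.1
tool_pos: [0.585, 0.0487, 0.1083]
orientation: [179.8, 0.0, -176.2]
force: [0.3, 0.6, 1.0]
opening: 0.0261
gripper_force: 0.0
```

play_rows --pt "0 0 0 0 0 0" --pt "0 0 0 0 0 0" --pt "0 0 0 0 0 0" --pt "0 0 0 0 0 0" --pt "0 0 0 0 0 0" --pt "0 0 0 0 0 0" --grip 0.4

```text
clock: 28.6
tool_pos: [0.5839, 0.0488, 0.107]
orientation: [179.8, -0.1, -176.2]
force: [-2.0, 2.8, 6.7]
opening: 0.0072
gripper_force: 30.0
```

play_rows --pt "0 0.08 -0.85 0 0 0" --pt "0 0.23 -0.84 0 0 0" --pt "0 0.37 -0.79 0 0 0" --pt "0 0.5 -0.71 0 0 0" --pt "0 0.62 -0.62 0 0 0" --pt "0 0.71 -0.5 0 0 0" --pt "0 0.79 -0.37 0 0 0" --pt "0 0.84 -0.23 0 0 0" --pt "0 0.87 -0.08 0 0 0" --pt "0 0.87 0.08 0 0 0" --pt "0 0.84 0.23 0 0 0" --pt "0 0.79 0.37 0 0 0" --pt "0 0 0 0 0 0"

```text
clock: 29.68
tool_pos: [0.5785, 0.1249, 0.1492]
orientation: [179.8, -0.1, -176.2]
force: [-1.9, 2.5, 6.0]
opening: 0.0066
gripper_force: 30.0
```

play_rows --pt "0 0 0 0 0 0" --pt "0 0 0 0 0 0" --pt "0 0 0 0 0 0" --pt "0 0 -1 0 0 0" --pt "0 0 -2 0 0 0" --pt "0 0 -3 0 0 0" --pt "0 0 -3 0 0 0" --pt "0 0 -3 0 0 0" --pt "0 0 0 0 0 0" --pt "0 0 0 0 0 0" --grip 2.6

```text
clock: 30.52
tool_pos: [0.5797, 0.123, 0.272]
orientation: [179.7, 0.1, -176.2]
force: [-0.5, 0.3, -1.1]
opening: 0.0261
gripper_force: 0.0
```

```bash
python3 -c "
from h import *
snapshot('scene')
for t in ('bail_left_bar','bail_right_bar'): print(t,[(np.round(q['position'],3).tolist(),round(q['score'],2)) for q in spot_point('scene',t)[:2]])
d((.559,.371,.28),(.5625,.371,.106))"
```

```text
bail_left_bar [([0.553, 0.376, 0.107], 0.96)]
bail_right_bar [([0.578, 0.146, 0.104], 0.89)]
30.67 [0.5783 0.1225 0.2685] [ 179.87   -0.24 -176.24] F [-0.7  1.1 -0.3] j [  31.   12.   -8.   -0.  -70. -117.] op 2.57
(0.559, 0.371, 0.28) ->cm [ 0.3  24.92 -1.09]
(0.5625, 0.371, 0.106) ->cm [-0.12 24.86 16.31]
```

play_rows --pt "0.03 3.1 0 0 0 0" --pt "0.03 3.1 0 0 0 0" --pt "0.03 3.1 0 0 0 0" --pt "0.03 3.1 0 0 0 0" --pt "0.03 3.1 0 0 0 0" --pt "0 3.1 0 0 0 0" --pt "0 3.1 0 0 0 0" --pt "0 3.2 0 0 0 0" --pt "0 0 0 0 0 0" --pt "0 0 3.3 0 0 0" --pt "0 0 3.3 0 0 0" --pt "0 0 2 0 0 0" --pt "0 0 0 0 0 0" --pt "0 0 0 0 0 0"

```text
clock: 31.83
tool_pos: [0.5602, 0.3707, 0.1823]
orientation: [-180.0, -0.3, -176.2]
force: [0.7, 1.1, 1.1]
opening: 0.0259
gripper_force: 0.0
```

```bash
python3 -c "
from h import *
snapshot('top')
for t in ('bail_left_bar','bail_right_bar'): print(t,[(np.round(q['position'],3).tolist(),round(q['score'],2)) for q in spot_point('top',t)[:2]])
d((.561,.3715,.106))"
```

```text
bail_left_bar [([0.581, 0.214, -0.001], 0.73), ([0.559, 0.373, 0.113], 0.49)]
bail_right_bar [([0.576, 0.147, 0.106], 0.89), ([0.5, -0.395, 0.001], 0.6)]
31.98 [0.5616 0.372  0.1858] [ 1.7978e+02 -3.0000e-02 -1.7620e+02] F [-0.2  0.5 -0.5] j [  50.   23.   -4.   -0.  -63. -136.] op 2.59
(0.561, 0.3715, 0.106) ->cm [ 0.06 -0.08  7.98]
```

play_rows --pt "0 0 3 0 0 0" --pt "0 0 3 0 0 0" --pt "0 0 1.4 0 0 0" --pt "0 0 0.4 0 0 0" --pt "0 0 0 0 0 0" --pt "0 0 0 0 0 0"

```text
clock: 32.48
tool_pos: [0.5615, 0.3724, 0.1079]
orientation: [179.8, -0.0, -176.2]
force: [0.5, 0.0, 0.4]
opening: 0.026
gripper_force: 0.0
```

play_rows --pt "0 0 0 0 0 0" --pt "0 0 0 0 0 0" --pt "0 0 0 0 0 0" --pt "0 0 0 0 0 0" --pt "0 0 0 0 0 0" --pt "0 0 0 0 0 0" --grip 0.4

```text
clock: 32.98
tool_pos: [0.5609, 0.372, 0.107]
orientation: [179.8, -0.1, -176.2]
force: [-1.4, -0.6, 6.3]
opening: 0.0069
gripper_force: 30.0
```

play_rows --pt "0 -0.08 -0.85 0 0 0" --pt "0 -0.23 -0.84 0 0 0" --pt "0 -0.37 -0.79 0 0 0" --pt "0 -0.5 -0.71 0 0 0" --pt "0 -0.62 -0.62 0 0 0" --pt "0 -0.71 -0.5 0 0 0" --pt "0 -0.79 -0.37 0 0 0" --pt "0 -0.84 -0.23 0 0 0" --pt "0 -0.87 -0.08 0 0 0" --pt "0 -0.87 0.08 0 0 0" --pt "0 -0.84 0.23 0 0 0" --pt "0 -0.79 0.37 0 0 0" --pt "0 0 0 0 0 0"

```text
clock: 34.07
tool_pos: [0.5662, 0.2945, 0.1488]
orientation: [179.9, -0.1, -176.3]
force: [3.3, -2.6, 3.9]
opening: 0.0073
gripper_force: 30.0
```

play_rows --pt "0 0 0 0 0 0" --pt "0 0 0 0 0 0" --pt "0 0 0 0 0 0" --pt "0 0 -1 0 0 0" --pt "0 0 -2 0 0 0" --pt "0 0 -3 0 0 0" --pt "0 0 -3 0 0 0" --pt "0 0 -4 0 0 0" --pt "0 0 -3 0 0 0" --pt "0 0 0 0 0 0" --grip 2.6

```text
clock: 34.9
tool_pos: [0.568, 0.2973, 0.3173]
orientation: [179.6, 0.4, -176.2]
force: [0.9, -0.2, 1.5]
opening: 0.0266
gripper_force: 0.0
```

```bash
cat > q.py <<'E'
from h import *
for c in ('top','scene'):
  s=snapshot(c)
  for t in ('bail_left_bar','bail_right_bar','caddy','caddy_grip'): print(t,[(np.round(q['position'],3).tolist(),round(q['score'],2)) for q in spot_point(c,t)[:3]])
  f=s['frame'].astype(int); m=(f[...,0]>90)&(f[...,1]<60)&(f[...,2]<60); m=m.astype(np.uint8)
  n,l,st,ce=cv2.connectedComponentsWithStats(m); i=1+st[1:,4].argmax(); print(st[i],ce[i])
  if c=='top':
    k=cv2.convexHull(np.argwhere(l==i)[:,::-1].astype(np.float32)); print(cv2.minAreaRect(k))
d((.5,-.392,.3))
E
python3 q.py
```

```text
bail_left_bar [([0.644, -0.109, 0.107], 0.7), ([0.568, 0.271, 0.107], 0.66), ([0.578, 0.146, 0.106], 0.55)]
bail_right_bar [([0.579, 0.144, 0.108], 0.67)]
caddy [([0.497, -0.394, 0.001], 0.95), ([0.396, -0.622, 0.001], 0.94), ([0.604, -0.115, 0.002], 0.33)]
caddy_grip [([0.398, -0.626, 0.106], 0.98), ([0.504, -0.393, 0.103], 0.65)]
[ 412  214   72   81 1937] [444.6840475 253.2147651]
((447.63665771484375, 253.90011596679688), (70.81448364257812, 47.135894775390625), 65.13629913330078)
bail_left_bar [([0.562, 0.272, 0.107], 0.83)]
bail_right_bar [([0.577, 0.147, 0.105], 0.79)]
caddy [([0.393, -0.631, 0.0], 0.87), ([0.502, -0.394, -0.001], 0.62), ([0.563, 0.272, 0.107], 0.37)]
caddy_grip [([0.503, -0.391, 0.104], 0.56)]
[ 221  176   62   63 2161] [251.61453031 211.95927811]
35.4 [0.5659 0.2961 0.3081] [ 179.91   -0.22 -176.21] F [0.1 0.6 0.1] j [  45.   15.    2.   -0.  -76. -131.] op 2.62
(0.5, -0.392, 0.3) ->cm [ 11.11 -68.22   0.74]
```

play_rows --pt "0 0 0 0 0 -5.48" --pt "0 0 0 0 0 -5.48" --pt "0 0 0 0 0 -5.48" --pt "0 0 0 0 0 -5.48" --pt "1.99 -3.29 0 0 0 0" --pt "1.99 -3.29 0 0 0 0" --pt "1.99 -3.29 0 0 0 0" --pt "1.99 -3.29 0 0 0 0" --pt "1.99 -3.29 0 0 0 0" --pt "1.99 -3.29 0 0 0 0" --pt "1.99 -3.29 0 0 0 0" --pt "1.99 -3.29 0 0 0 0" --pt "1.99 -3.29 0 0 0 0" --pt "1.99 -3.29 0 0 0 0" --pt "1.99 -3.29 0 0 0 0" --pt "1.99 -3.29 0 0 0 0" --grip 5.5

```text
clock: 36.73
tool_pos: [0.5214, -0.1649, 0.3079]
orientation: [179.8, -0.1, -154.3]
force: [0.7, -0.2, 0.1]
opening: 0.0552
gripper_force: 0.0
```

```bash
python3 q.py
```

```text
bail_left_bar []
bail_right_bar []
caddy [([0.499, -0.395, -0.0], 0.86), ([0.398, -0.622, 0.002], 0.63), ([0.568, 0.321, 0.108], 0.31)]
caddy_grip [([0.397, -0.625, 0.106], 0.61), ([0.506, -0.393, 0.105], 0.59)]
[ 416  214   68   81 1924] [446.03950104 254.4495842 ]
((447.2735595703125, 253.95864868164062), (70.57106018066406, 47.135894775390625), 65.13629913330078)
bail_left_bar [([0.561, 0.273, 0.105], 0.59), ([0.318, -0.195, 0.001], 0.36)]
bail_right_bar [([0.578, 0.148, 0.105], 0.72), ([0.516, 0.183, 0.031], 0.43)]
caddy [([0.393, -0.629, -0.004], 0.9), ([0.503, -0.392, -0.001], 0.57)]
caddy_grip [([0.5, -0.392, 0.103], 0.85), ([0.396, -0.624, 0.104], 0.68)]
[ 221  177   62   62 2158] [251.62001854 212.00648749]
37.23 [ 0.5224 -0.162   0.3079] [ 1.7981e+02 -8.0000e-02 -1.5419e+02] F [-0.2  0.   0.3] j [  3.   7. -10.  -0. -74. -67.] op 5.5
(0.5, -0.392, 0.3) ->cm [ 12.03 -19.73   0.74]
```

play_rows --pt "1.98 -3.32 0 0 0 0" --pt "1.98 -3.32 0 0 0 0" --pt "1.98 -3.32 0 0 0 0" --pt "1.98 -3.32 0 0 0 0" --pt "1.98 -3.32 0 0 0 0" --pt "1.98 -3.32 0 0 0 0" --pt "0 0 3.5 0 0 0" --pt "0 0 3.5 0 0 0" --pt "0 0 3 0 0 0" --pt "0 0 0 0 0 0" --pt "0 0 0 0 0 0"

```text
clock: 38.15
tool_pos: [0.501, -0.3932, 0.2066]
orientation: [179.7, -0.2, -154.2]
force: [1.3, -0.3, 1.0]
opening: 0.0549
gripper_force: 0.0
```

```bash
python3 -c "
from h import *
snapshot('scene')
for t in ('caddy','caddy_grip'): print(t,[(np.round(q['position'],3).tolist(),round(q['score'],2)) for q in spot_point('scene',t)[:3]])
d((.502,-.393,.105))"
```

```text
caddy [([0.392, -0.628, 0.0], 0.9), ([0.505, -0.392, -0.003], 0.7), ([0.54, 0.163, 0.028], 0.67)]
caddy_grip [([0.396, -0.624, 0.106], 0.84), ([0.499, -0.389, 0.107], 0.62)]
38.3 [ 0.5028 -0.3941  0.2102] [ 1.8000e+02  3.0000e-02 -1.5422e+02] F [0.6 0.5 0.4] j [-21.  19.  -7.  -0. -64. -44.] op 5.51
(0.502, -0.393, 0.105) ->cm [ 0.02  0.13 10.52]
```

play_rows --pt "0 0 3.5 0 0 0" --pt "0 0 3.5 0 0 0" --pt "0 0 2.5 0 0 0" --pt "0 0 0.9 0 0 0" --pt "0 0 0 0 0 0" --pt "0 0 0 0 0 0"

```text
clock: 38.8
tool_pos: [0.5022, -0.3942, 0.1054]
orientation: [179.9, -0.0, -154.2]
force: [-0.7, -0.9, 1.8]
opening: 0.0552
gripper_force: 0.0
```

play_rows --pt "0 0 0 0 0 0" --pt "0 0 0 0 0 0" --pt "0 0 0 0 0 0" --pt "0 0 0 0 0 0" --pt "0 0 0 0 0 0" --pt "0 0 0 0 0 0" --pt "0 0 0 0 0 0" --pt "0 0 0 0 0 0" --grip 0.6

```text
clock: 39.47
tool_pos: [0.5011, -0.3938, 0.1036]
orientation: [179.8, -0.1, -154.3]
force: [-0.3, -0.0, 1.3]
opening: 0.0138
gripper_force: 30.0
```

```bash
python3 q.py
```

```text
bail_left_bar [([0.57, 0.27, 0.11], 0.89)]
bail_right_bar [([0.578, 0.146, 0.107], 0.88), ([0.658, 0.452, 0.001], 0.67), ([0.506, 0.231, 0.026], 0.47)]
caddy [([0.395, -0.624, 0.001], 0.9), ([0.499, -0.393, 0.003], 0.86)]
caddy_grip [([0.507, -0.39, 0.106], 0.64), ([0.643, -0.109, 0.106], 0.17)]
[437 271  47  25 410] [455.31707317 281.66585366]
((458.8731689453125, 277.6070556640625), (17.14412498474121, 47.60230255126953), 65.77225494384766)
bail_left_bar [([0.565, 0.272, 0.108], 0.7)]
bail_right_bar [([0.576, 0.151, 0.103], 0.69), ([0.561, -0.118, -0.003], 0.19)]
caddy [([0.5, -0.391, -0.001], 0.81), ([0.394, -0.63, -0.004], 0.61)]
caddy_grip [([0.499, -0.39, 0.106], 0.76), ([0.397, -0.626, 0.103], 0.76), ([0.502, -0.391, -0.002], 0.4)]
[ 222  178   61   61 2042] [251.72184133 213.43192948]
39.97 [ 0.5011 -0.3937  0.1036] [ 1.7983e+02 -8.0000e-02 -1.5429e+02] F [-0.  -1.3  2.3] j [-21.  24. -14.  -0. -52. -44.] op 1.37
(0.5, -0.392, 0.3) ->cm [  0.05   0.26 -19.64]
```

play_rows --pt "0 0 -1.5 0 0 0" --pt "0 0 -3 0 0 0" --pt "0 0 -3 0 0 0" --pt "0 0 -3 0 0 0" --pt "0 0 -3 0 0 0" --pt "0 0 -3 0 0 0" --pt "0 0 -3 0 0 0" --pt "0 0 -2 0 0 0" --pt "0 0 0 0 0 -5" --pt "0 0 0 0 0 -5" --pt "0 0 0 0 0 -5" --pt "0 0 0 0 0 -5" --pt "0 0 0 0 0 -5" --pt "0 0 0 0 0 -5" --pt "0 0 0 0 0 -5" --pt "0 0 0 0 0 -5" --pt "0 0 0 0 0 -5" --pt "0 0 0 0 0 -5"

```text
clock: 41.47
tool_pos: [0.5009, -0.3934, 0.3169]
orientation: [179.7, 0.2, -104.1]
force: [0.8, 0.6, -3.2]
opening: 0.014
gripper_force: 30.0
```

play_rows --pt "0 0 0 0 0 -5" --pt "0 0 0 0 0 -5" --pt "0 0 0 0 0 -5" --pt "0 0 0 0 0 -3.1" --pt "0 0 0 0 0 0" --pt "0 0 0 0 0 0"

```text
clock: 41.97
tool_pos: [0.5011, -0.3937, 0.3174]
orientation: [179.8, 0.2, -86.3]
force: [-1.0, 1.0, -2.9]
opening: 0.0134
gripper_force: 30.0
```

```bash
python3 -c "
from h import *
d((.572,.2104,.33),(.572,.2104,.2136))"
```

```text
41.97 [ 0.5011 -0.3937  0.3174] [179.76   0.23 -86.31] F [-1.   1.  -2.9] j [-21.  15.   2.  -0. -78.  24.] op 1.34
(0.572, 0.2104, 0.33) ->cm [-59.83 -10.96  -1.07]
(0.572, 0.2104, 0.2136) ->cm [-59.78 -11.    10.57]
```

Carry to the tote: 17 rows plus slow end.

play_rows --pt "-1.2 -0.2 -0.5 0 0 0" --pt "-2.4 -0.45 -0.5 0 0 0" --pt "-3.5 -0.65 0 0 0 0" --pt "-3.5 -0.65 0 0 0 0" --pt "-3.5 -0.65 0 0 0 0" --pt "-3.5 -0.65 0 0 0 0" --pt "-3.5 -0.65 0 0 0 0" --pt "-3.5 -0.65 0 0 0 0" --pt "-3.5 -0.65 0 0 0 0" --pt "-3.5 -0.65 0 0 0 0" --pt "-3.5 -0.65 0 0 0 0" --pt "-3.5 -0.65 0 0 0 0" --pt "-3.5 -0.65 0 0 0 0" --pt "-3.5 -0.65 0 0 0 0" --pt "-3.5 -0.65 0 0 0 0" --pt "-3.5 -0.65 0 0 0 0" --pt "-3.5 -0.65 0 0 0 0" --pt "-3 -0.5 0 0 0 0" --pt "-2 -0.2 0 0 0 0" --pt "-1 0 0 0 0 0"

```text
clock: 43.63
tool_pos: [0.5705, 0.2359, 0.3291]
orientation: [179.8, 0.2, -86.2]
force: [0.7, 0.1, -3.8]
opening: 0.0138
gripper_force: 30.0
```

play_rows --pt "0 0 0 0 0 0" --pt "0 0 0 0 0 0" --pt "0 0 0 0 0 0"

```text
clock: 43.88
tool_pos: [0.5707, 0.2322, 0.3299]
orientation: [179.8, 0.1, -86.2]
force: [-0.8, -0.4, -4.2]
opening: 0.0142
gripper_force: 30.0
```

```bash
python3 -c "
from h import *
snapshot('top')
for t in ('caddy','caddy_grip','bail_left_bar','bail_right_bar','scoop'): print(t,[(np.round(q['position'],3).tolist(),round(q['score'],2)) for q in spot_point('top',t)[:3]])
d((.572,.2104,.33),(.572,.2104,.2136))"
```

```text
caddy [([0.562, 0.234, 0.228], 0.98), ([0.395, -0.624, 0.0], 0.85)]
caddy_grip [([0.402, -0.623, 0.104], 0.95), ([0.571, 0.238, 0.332], 0.86)]
bail_left_bar []
bail_right_bar [([0.578, 0.144, 0.108], 0.63), ([0.563, 0.232, 0.228], 0.52)]
scoop [([0.601, -0.117, 0.003], 0.76)]
44.18 [0.5711 0.2322 0.33  ] [ 1.7986e+02  1.6000e-01 -8.6250e+01] F [ 0.5  0.7 -3.6] j [ 40.  13.   1.  -0. -78. -36.] op 1.38
(0.572, 0.2104, 0.33) ->cm [ 2.18  0.05 -0.01]
(0.572, 0.2104, 0.2136) ->cm [ 2.21  0.03 11.63]
```

play_rows --pt "1.1 0 0 0 0 0" --pt "1.1 0.05 0 0 0 0" --pt "0 0 2.5 0 0 0" --pt "0 0 3 0 0 0" --pt "0 0 3 0 0 0" --pt "0 0 1.5 0 0 0" --pt "0 0 0.5 0 0 0" --pt "0 0 0 0 0 0" --pt "0 0 0 0 0 0" --pt "0 0 0 0 0 0"

```text
clock: 45.02
tool_pos: [0.5727, 0.2113, 0.2265]
orientation: [-180.0, 0.2, -86.2]
force: [-0.2, -0.1, -3.3]
opening: 0.0139
gripper_force: 30.0
```

```bash
python3 -c "
from h import *
s=snapshot('top')
def box(o,y,a,b):return [loc(o,y,np.array([[-a,-b,0],[a,-b,0],[a,b,0],[-a,b,0],[-a,-b,0]]))]
overlay(s,tote([.572,.2104],3.8)[:1]+box((.572,.2104,.167),3.8,.06,.09),130,160,160,120,5,'c1.png')
d((.572,.2104,.2136))"
```

```text
45.07 [0.5726 0.2114 0.2265] [180.     0.22 -86.19] F [ 0.7 -0.1 -2.8] j [ 38.  15.  -9.  -0. -65. -35.] op 1.39
(0.572, 0.2104, 0.2136) ->cm [0.1  0.06 1.29]
```

View pics/c1.png

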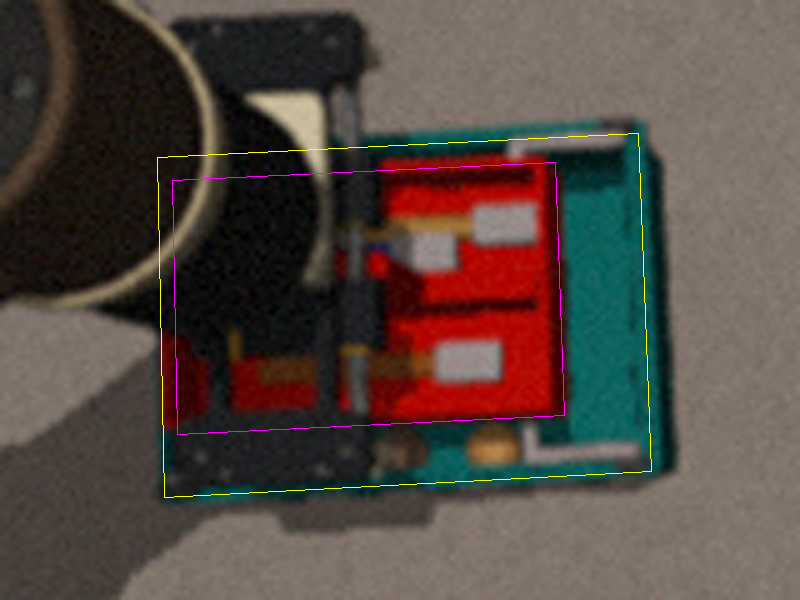

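play_rows --pt "0.08 -0.15 0.5 0 0 0" --pt "0 0 0.4 0 0 0" --pt "0 0 0.2 0 0 0" --pt "0 0 0.1 0 0 0" --pt "0 0 0 0 0 0" --pt "0 0 0 0 0 0"

```text
clock: 45.57
tool_pos: [0.5733, 0.2106, 0.2135]
orientation: [179.9, 0.2, -86.2]
force: [-3.5, 0.2, 4.1]
opening: 0.0138
gripper_force: 30.0
```

play_rows --pt "0 0 0.05 0 0 0" --pt "0 0 0 0 0 0" --pt "0 0 0 0 0 0"

```text
clock: 45.82
tool_pos: [0.5733, 0.2106, 0.2135]
orientation: [179.9, 0.2, -86.2]
force: [-5.2, 1.2, 8.2]
opening: 0.0141
gripper_force: 30.0
```

play_rows --pt "0 0 0 0 0 0" --pt "0 0 0 0 0 0" --pt "0 0 0 0 0 0" --pt "0 0 0 0 0 0" --pt "0 0 0 0 0 0" --grip 4

```text
clock: 46.23
tool_pos: [0.5733, 0.2104, 0.2119]
orientation: [179.8, 0.1, -86.2]
force: [-0.0, -0.2, -0.2]
opening: 0.0382
gripper_force: 0.0
```

play_rows --pt "0 0 -1 0 0 0" --pt "0 0 -3 0 0 0" --pt "0 0 -3 0 0 0" --pt "0 0 -3 0 0 0" --pt "0 0 -3 0 0 0" --pt "4 0 0 0 0 0" --pt "4 0 0 0 0 0" --pt "4 0 0 0 0 0" --pt "4 0 0 0 0 0" --pt "4 0 0 0 0 0" --pt "4 0 0 0 0 0" --pt "4 0 0 0 0 0" --pt "4 0 0 0 0 0" --pt "0 0 0 0 0 0"

```text
clock: 47.4
tool_pos: [0.5945, -0.115, 0.3419]
orientation: [179.8, 0.1, -86.5]
force: [0.3, 1.4, -0.5]
opening: 0.04
gripper_force: 0.0
```

```bash
python3 -c "
from h import *
for c in ('top','scene'):
  s=snapshot(c)
  for t in ('caddy','caddy_grip','scoop','scoop_grip'): print(t,[(np.round(q['position'],3).tolist(),round(q['score'],2)) for q in spot_point(c,t)[:3]])
  f=s['frame']
  if c=='top': a=f[150:310,130:410]
  else: b=f[150:370,230:530]
a=cv2.resize(a,(600,343));b=cv2.resize(b,(341,250))
im=np.zeros((600,600,3),np.uint8);im[:343]=a;im[345:595,:341]=b
cv2.imwrite('pics/fin.png',im[:,:,::-1]);d()"
```

```text
caddy [([0.394, -0.623, -0.002], 0.84)]
caddy_grip [([0.396, -0.622, 0.103], 0.85)]
scoop [([0.603, -0.114, 0.002], 0.61)]
scoop_grip []
caddy [([0.573, 0.215, 0.109], 0.93), ([0.393, -0.629, -0.004], 0.63)]
caddy_grip [([0.396, -0.625, 0.104], 0.83), ([0.54, 0.166, 0.023], 0.69), ([0.571, 0.215, 0.217], 0.61)]
scoop [([0.604, -0.108, 0.007], 0.74)]
scoop_grip [([0.642, -0.105, 0.107], 0.7)]
47.9 [ 0.5949 -0.1082  0.3415] [ 1.7986e+02  1.5000e-01 -8.6110e+01] F [-0.3 -0.4  0.5] j [  8.  11.   1.  -0. -79.  -4.] op 4.0
```

View pics/fin.png

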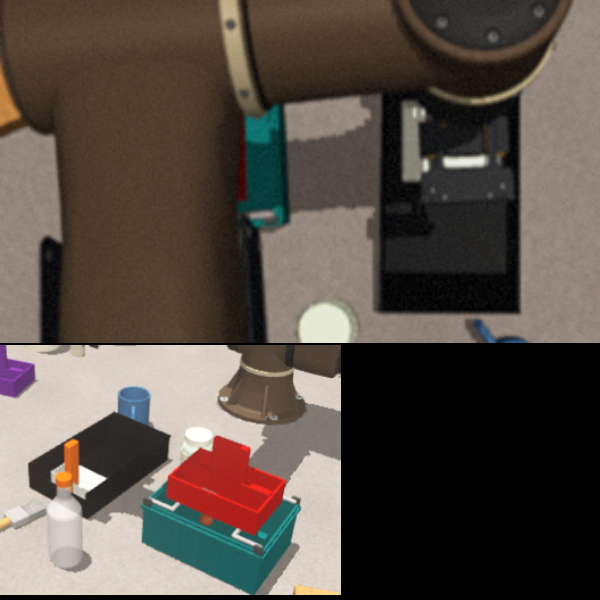

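play_rows --pt "4 0 0 0 0 0" --pt "4 0 0 0 0 0" --pt "4 0 0 0 0 0" --pt "4 0 0 0 0 0" --pt "4 0 0 0 0 0" --pt "4 0 0 0 0 0" --pt "4 0 0 0 0 0" --pt "4 0 0 0 0 0" --pt "4 0 0 0 0 0" --pt "0 0 0 0 0 0"

```text
clock: 48.73
tool_pos: [0.6177, -0.4742, 0.337]
orientation: [179.6, 0.2, -86.4]
force: [-1.7, 2.0, -2.8]
opening: 0.04
gripper_force: 0.0
```

```bash
python3 -c "
from h import *
s=snapshot('top')
for t in ('caddy','caddy_grip','scoop','tote','bail_left_hinge','bail_right_hinge'): print(t,[(np.round(q['position'],3).tolist(),round(q['score'],2)) for q in spot_point('top',t)[:3]])
f=cv2.cvtColor(s['frame'],cv2.COLOR_RGB2HSV)
def rect(m,b=(140,160,280,290)):
    z=np.zeros(m.shape,np.uint8); z[b[1]:b[3],b[0]:b[2]]=m[b[1]:b[3],b[0]:b[2]]
    n,l,st,ce=cv2.connectedComponentsWithStats(z); i=1+st[1:,4].argmax()
    return cv2.minAreaRect(np.argwhere(l==i)[:,::-1].astype(np.float32))
red=((f[...,0]<8)|(f[...,0]>172))&(f[...,1]>150)&(f[...,2]>50)
teal=(abs(f[...,0].astype(int)-88)<10)&(f[...,1]>120)&(f[...,2]>35)
print('red',rect(red.astype(np.uint8)));print('teal',rect((teal|red).astype(np.uint8)))
def hull(o,y,a,b,zs):
    P=np.concatenate([loc((o[0],o[1],z),y,np.array([[-a,-b,0],[a,-b,0],[a,b,0],[-a,b,0]])) for z in zs]); return cv2.minAreaRect(proj(s,P).astype(np.float32))
print('m red',hull((.5733,.2105),3.8,.06,.09,(.112,.160)));print('m teal',hull((.5733,.2105),3.8,.085,.12,(0,.1)))
d()"
```

```text
caddy [([0.568, 0.214, 0.11], 0.89), ([0.399, -0.623, 0.0], 0.64)]
caddy_grip [([0.396, -0.628, 0.103], 0.88), ([0.575, 0.216, 0.212], 0.56), ([0.372, 0.033, -0.0], 0.32)]
scoop [([0.601, -0.115, 0.003], 0.83)]
tote []
bail_left_hinge [([0.566, 0.323, 0.108], 0.92)]
bail_right_hinge [([0.579, 0.098, 0.106], 0.95), ([0.376, 0.033, -0.003], 0.6)]
red ((203.26516723632812, 218.8639373779297), (52.78752517700195, 80.55509185791016), 87.61405944824219)
teal ((211.37924194335938, 222.00730895996094), (71.26316833496094, 102.56937408447266), 86.53176879882812)
m red ((205.35494995117188, 219.71580505371094), (52.03462600708008, 81.10765838623047), 87.19970703125)
m teal ((212.45346069335938, 222.96905517578125), (69.99858093261719, 103.55103302001953), 87.20722198486328)
49.08 [ 0.6193 -0.467   0.3414] [ 1.7991e+02  1.2000e-01 -8.6090e+01] F [0.2 0.3 0.5] j [-23.  29.  26.  -0. -87.  27.] op 4.02
```

```bash
python3 -c "
from plant import close_job
print(close_job())"
```

```text
the job is handed in; nothing more can be done
None
```

The job is handed in at about 49 s of the 210 s allowed. All four finds are in the tote. The scoop lies flat in the empty tray. Both bails were swung out, then back in, and the red caddy stands upright on them, measured about 2–3 mm off centre and within about 1° of the tote's long side. The result hasn't been reported.

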